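# Carry a lopsided tool case level to its stand

## Robot

A 7-joint arm with a two-finger parallel gripper is mounted at the origin on the work surface. World frame = base frame: x ahead of the robot, y to its left, z up, the work surface at z = 0. Lengths are in m, angles in rad, forces in N, time in s.
With the tool pointing down it reaches from about 0.425 to 0.825 m from the base axis. Payload 3.6 kg.
Tool frame: the origin (TCP) lies on the centre line of the jaws, within the pads' length; the fingertips stand 17 mm ahead of it and the grasp point (between the pads) lies 2 mm behind it; z points along the fingers, x is the direction in which the jaws open and shut, and the axes are right-handed (so a half turn about z gives the same grasp; the last joint's range is limited). The gripper opens to 93 mm and grips with 3 to 60 N. Pads are 15 mm wide; open, the fingers measure 128 mm over their backs; the gripper's body (75 mm by 188 mm) begins 65 mm behind the grasp point.
Start: joints at [1.173, 0.615, -0.013, 1.423, 0.008, 1.103, -0.04], TCP at [0.236, -0.606, 0.2] pointing down, gripper open.
Joint ranges: [-3.12, 3.12], [-0.3, 2.06], [-1.34, 1.32], [0.26, 2.42], [-1.36, 4.5], [0.01, 1.98], [-2.84, 2.84]. Speed limits (rad/s): [2.79, 2.79, 3.14, 3.14, 3.14, 3.14, 3.14].

## Interface

Orientations are given as a unit quaternion [w, x, y, z].
In Python, from cell import manip gives the robot as it stands. The module is installed in compiled form; this text tells all that it offers.
- The arm moves only by the tool play_rows, never from a script. Its argument "deltas" is a list of rows, each a list of 7 numbers: the shift along the tool's x, y, z in mm, then the turn, a rotation vector about the tool's x, y, z in degrees, then the gripper's target within -1 to 1 (shut at 1, half-way at 0, fully open at -1). A call has 1 to 12 rows; each row shifts and turns the commanded pose from where the row before left it, along the tool's axes as they then stand; what a row does not reach is not made up. A row lasts 1/10 s, in which the tool goes at most 50 mm and 8.59 degrees, less where a joint would pass 70% of its speed; a pose out of reach is approached as far as the arm can. A call is refused whole if a number of a shift passes 50 or a number of a turn 8.59, either way. A call with a gripper value outside its range is refused whole. The fingers move at their own pace and stop on an object; the grip force is fixed at half the most. Time passes only in rows, so rows that do not move let the fingers close. It gives the time, the measured TCP pose, the force and the opening at its end, in the units of the state.
- manip.state(): the state, without advancing time (a new reading comes with each control period).
- manip.get_image(name): name is "scene" or "top"; returns a dict with "pixels" (480x640x3 uint8, blue, green, red), "mtx" (3x3 intrinsics, pixels), "rvec" (rotation vector, rad) and "tvec" (3), from world to camera coordinates, as OpenCV has them. Camera axes: x right, y down, z forward; pixel columns grow to the right and rows downward; lengths in m; the calibration is good to about 2 mm. A picture is of the moment at which its call begins. There is no depth.
- manip.sign_off(): hands the job in, once; it reports no verdict.
Trained networks look in a picture, given as the dict that the camera call returned (one of the last four; its "shot" number tells which), for a name from the list of things; names that differ only in an ending like _2 or _b are one class to them, and where a whole thing is asked for, a point or a joint stands for the part that bears it (a point fixed in the world has none). Each returns a list of dicts, best first, with "confidence" (0 to 1); they miss things now and then, are a little off and sometimes report something else, mostly with a low value. They report only what shows in the picture. A call takes as long as a camera call. They do not tell look-alikes from the thing itself.
- manip.find_in(picture, query): "at" ([x, y, z] in m, in world coordinates, good to about 4 mm: the middle of the surface that is visible of it).
- manip.regions_of(picture, query): "mask" (480x640 bool, what is visible of it).
- manip.mark_of(picture, query): "at" ([x, y, z] in m, in world coordinates, good to about 4 mm: a listed point, or the origin of a listed thing).
The state is a dict: "time_s": time; "joints": joint angles; "joint_velocities": joint speeds; "joint_torque": joint torques, N m; "eef_pos": TCP position; "ee_rot": TCP orientation; "contact_force": force on the tool from outside, world axes, zero at the start; "wrist_torque": the same for the moment, N m; "gripper_width": opening from 0.0 (shut) to 1.0 (fully open).
Only numpy, scipy, OpenCV 4.12 (cv2) and the standard library are available. Lean on these libraries where they do the work, as an engineer would, in place of code of your own. Each camera call takes 0.05 s, during which the arm holds its last target.

## Task

Carry the closed tool case by its upright handle to the raised wooden stand, set it down flat inside the rim without dropping it, and let go. One end is packed much heavier than the other and you cannot see which, so find out by a small trial lift and slide the handle along the lid until it is over the balance point: the case must never lean more than about 11 degrees. Leave the bowl, mug and cleaver where they are.

Things in the scene. Friction and masses are not known exactly. Their poses are not given: they have to be found in the camera images.
- case: Closed aluminium case 200 mm long (its x), 100 wide (its y), 85 tall; origin at the centre of its underside, z up. Loaded 0.6 to 0.95 kg; the centre of mass is about 42 mm above the underside and 20 to 48 mm from the middle towards the heavy end, either +x or -x, not visible. A black upright handle stands on a track along the middle of the lid.
- slider (a joint): Position of the handle's foot along the case's lid in m, 0 at the middle, positive to the case's +x; travel 65 mm either way, starts within 6 mm of it. It slides with about 2 N of friction and stays where left: with the case standing on the table, hold the handle and move it along the case's x; the case stays put or creeps a little.
- handle (a joint): Swing of the handle on its pivot, rad, 0 when square to the lid, at most 0.6 either way; a weak spring holds it upright when free. The pivot runs across the case, 94 mm above its underside. Held by the handle and lifted clear, the case swings about the pivot and leans down at the heavier side; foot 10 mm from the balance point gives about 0.19 rad.
- grip (a point): Centre of the handle's grip, a black block 26 mm long (its x, along the case), 16 mm thick (across the case) and 40 mm tall, 26 mm above the pivot, so 120 mm above the case's underside. Pinch it across the thickness; axes those of the handle.
- stand: Fixed wooden stand, 248 mm long (its x) by 148 mm wide (its y); origin at the centre of its underside on the table. Flat top 45 mm above the table, with a rim 6 mm thick and 12 mm high round it, leaving 236 by 136 mm inside. The case goes inside the rim lengthwise, either way round.
- stand_top (a point): Centre of the stand's flat top, 45 mm above the table; axes as the stand's.
- bowl: Bystander: white bowl, 140 mm in diameter, 60 mm tall, origin at the centre of its underside.
- mug: Bystander: white mug, 80 mm in diameter, 90 mm tall, handle towards its y; origin at the centre of its underside.
- cleaver: Bystander: cleaver lying flat, about 285 mm long (blade towards its x, handle towards -x), blade 85 mm wide, at most 20 mm high; origin on its underside near where blade meets handle.
Things that resemble listed ones, but are neither listed nor needed, are in the scene too. What is meant by the case is not pink, and is the larger of those in its own colour.

How it is judged:
By the outcome, as a careful person would: the job done as asked, in the order asked, and still so for the second after the job is handed in, with the robot touching nothing.
It also fails if it takes over 72 s, if anything falls off the work surface, if the arm or the gripper's body presses on something with over 40 N, if the wrist force passes 120 N, or if a joint passes its speed limit or range.

## Working session

There is one attempt and no reset: what is moved stays moved. The work goes in short steps, Python scripts to look and compute and a tool call to move; the robot and the scene stay as the last step left them, time stands still between calls to the robot, and variables do not carry over. Pictures are saved under pics/ and viewed, and the job is handed in when it is done.

Besides the shell and the picture viewer there is one more tool, called after "Request:" by a JSON object that holds its "api" and its "payload". play_rows: Moves the arm, as the interface text tells. Its arguments: {"type":"object","properties":{"deltas":{"type":"array","items":{"type":"array","items":{"type":"number"}}}},"required":["deltas"]}

```bash
mkdir -p pics; ls
cat > h.py <<'E'
import numpy as np, cv2
from cell import manip
def save(im,n): cv2.imwrite('pics/'+n+'.png',im['pixels'])
def proj(im,P):
    p,_=cv2.projectPoints(np.array(P,float).reshape(-1,1,3),np.array(im['rvec'],float),np.array(im['tvec'],float),np.array(im['mtx'],float),None)
    return p.reshape(-1,2)
def back(im,uv,z):
    R,_=cv2.Rodrigues(np.array(im['rvec'],float));t=np.array(im['tvec'],float).ravel();K=np.array(im['mtx'],float)
    out=[]
    for u,v in np.array(uv,float).reshape(-1,2):
        d=R.T@np.linalg.solve(K,[u,v,1]);c=-R.T@t
        out.append(c+d*(z-c[2])/d[2])
    return np.array(out)
E
python3 - <<'E'
from h import *
s=manip.state();print({k:np.round(v,3) for k,v in s.items()})
for n in('scene','top'):
    im=manip.get_image(n);save(im,n+'0')
    print(n,im['shot'],np.round(cv2.Rodrigues(np.array(im['rvec'],float))[0],3).tolist(),im['tvec'])
    for q in('case','grip','stand','stand_top','bowl','mug','cleaver'):
        for r in manip.mark_of(im,q): print(q,np.round(r['at'],3),round(r['confidence'],2),proj(im,r['at']).round().tolist())
E
```

```text
pics
{'time_s': np.float64(0.0), 'joints': array([ 1.173,  0.616, -0.013,  1.425,  0.008,  1.103, -0.04 ]), 'joint_velocities': array([-0.001, -0.   , -0.001,  0.   ,  0.002,  0.   ,  0.002]), 'joint_torque': array([-0.0000e+00, -4.5894e+01,  2.0900e-01, -1.6574e+01, -6.1000e-02,
        2.0000e-02,  0.0000e+00]), 'eef_pos': array([ 0.235, -0.605,  0.199]), 'ee_rot': array([-0.001,  0.825, -0.565, -0.001]), 'contact_force': array([-0.651,  1.278, -0.98 ]), 'wrist_torque': array([-0.008, -0.066,  0.008]), 'gripper_width': np.float64(0.998)}
scene 1 [[-0.098, 0.995, -0.001], [0.709, 0.069, -0.702], [-0.698, -0.07, -0.712]] [ 0.07148847 -0.37358343  2.11165672]
case [ 0.522  0.145 -0.003] 0.86 [[384.0, 248.0]]
case [ 0.419  0.378 -0.   ] 0.86 [[466.0, 227.0]]
case [ 0.796  0.256 -0.002] 0.73 [[426.0, 329.0]]
grip [0.525 0.138 0.116] 0.61 [[385.0, 217.0]]
grip [0.421 0.385 0.093] 0.42 [[474.0, 204.0]]
stand [ 0.537 -0.219  0.   ] 0.78 [[255.0, 242.0]]
stand_top [ 0.521  0.145 -0.002] 0.6 [[384.0, 247.0]]
stand_top [ 0.538 -0.214  0.047] 0.59 [[255.0, 230.0]]
mug [ 0.467 -0.508 -0.   ] 0.79 [[162.0, 218.0]]
cleaver [0.546 0.495 0.   ] 0.68 [[513.0, 262.0]]
cleaver [0.522 0.14  0.118] 0.39 [[385.0, 216.0]]
top 2 [[-0.0, -1.0, 0.008], [-0.99, -0.001, -0.143], [0.143, -0.007, -0.99]] [-0.00200437  0.61921536  1.30425986]
case [ 0.42   0.382 -0.001] 0.73 [[179.0, 310.0]]
case [ 0.525  0.143 -0.   ] 0.72 [[262.0, 273.0]]
case [ 0.793  0.26  -0.   ] 0.59 [[224.0, 185.0]]
grip [0.42  0.383 0.094] 0.59 [[169.0, 310.0]]
grip [0.521 0.144 0.12 ] 0.56 [[257.0, 272.0]]
grip [0.798 0.259 0.122] 0.56 [[217.0, 171.0]]
stand [ 0.536 -0.22   0.003] 0.76 [[385.0, 270.0]]
stand_top [ 0.543 -0.218  0.046] 0.79 [[387.0, 266.0]]
bowl [ 0.772  0.014 -0.001] 0.97 [[306.0, 192.0]]
mug [ 0.465 -0.514  0.001] 0.84 [[486.0, 294.0]]
cleaver [0.538 0.492 0.004] 0.95 [[142.0, 269.0]]
```

View pics/scene0.png

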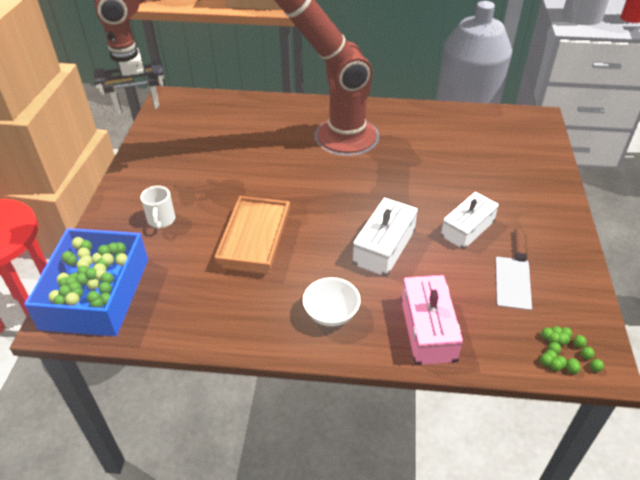

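View pics/top0.png

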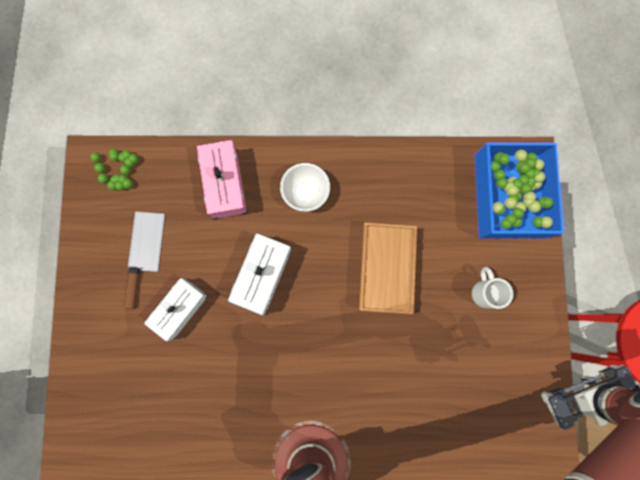

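Run:
```python
from h import *
im=cv2.imread('pics/top0.png')
c=cv2.resize(im[130:340,120:330],None,fx=2.8,fy=2.8,interpolation=cv2.INTER_CUBIC);cv2.imwrite('pics/crop0.png',c)
```

```text
(no output)
```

View pics/crop0.png

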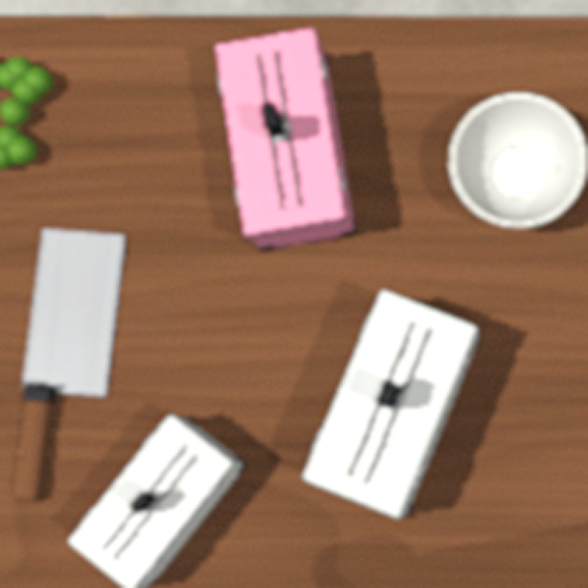

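The candidates in the top view are pink (220,180), large white (260,273) and small white (176,310). The case meant is the large white one: it isn't pink, and it is the larger of the two whites. The crop confirms this. Next I'll measure the yaws.

```bash
cat >> h.py <<'E'
from scipy.optimize import least_squares
def box(x,y,yaw,L,W,z0,z1):
    c,s=np.cos(yaw),np.sin(yaw)
    return [[x+c*a*L/2-s*b*W/2,y+s*a*L/2+c*b*W/2,z] for z in(z0,z1) for a in(-1,1) for b in(-1,1)]
def fit(im,mask,x0,L,W,z0,z1):
    m=mask.astype(np.uint8); cs,_=cv2.findContours(m,cv2.RETR_EXTERNAL,cv2.CHAIN_APPROX_NONE)
    pts=max(cs,key=cv2.contourArea).reshape(-1,2).astype(np.float32)
    def f(p):
        h=cv2.convexHull(proj(im,box(p[0],p[1],p[2],L,W,z0,z1)).astype(np.float32))
        return np.array([cv2.pointPolygonTest(h,(float(a),float(b)),True) for a,b in pts])
    r=least_squares(f,x0,loss='soft_l1',diff_step=1e-3,x_scale=[.01,.01,.05])
    return r.x, np.sqrt(np.mean(r.fun**2)), np.median(abs(r.fun))
E
python3 - <<'E'
from h import *
for n in('top','scene'):
    im=manip.get_image(n)
    print(n,'cam', (-cv2.Rodrigues(np.array(im['rvec'],float))[0].T@np.array(im['tvec'],float).ravel()).round(3))
    for q,x0,L,W,z1 in(('case',(.523,.143,-.33),.2,.1,.085),('stand',(.537,-.219,0.),.248,.148,.057)):
        for r in manip.regions_of(im,q):
            m=r['mask']; ys,xs=np.nonzero(m)
            p=proj(im,[x0[0],x0[1],z1])[0]
            print(q,round(r['confidence'],2),xs.mean().round(),ys.mean().round(),m.sum())
            if np.hypot(xs.mean()-p[0],ys.mean()-p[1])<25: 
                for y0 in (-.4,0.,.4): print(fit(im,m,(x0[0],x0[1],y0),L,W,0,z1))
    if n=='top':
        c=np.array([[383,290],[478,327],[402,518],[303,478]])/2.8+[120,130]
        P=back(im,c,.085);print(P.round(3))
        for i in range(4): d=P[(i+1)%4]-P[i]; print(np.hypot(*d[:2]).round(3),np.degrees(np.arctan2(d[1],d[0])).round(1))
E
```

```text
top cam [0.427 0.008 1.379]
case 0.86 260.0 274.0 2876
(array([ 0.51986117,  0.14081746, -0.37126952]), np.float64(0.5671369217472277), np.float64(0.3850330472384963))
(array([5.18617207e-01, 1.40030167e-01, 4.86857112e-08]), np.float64(5.290188214358217), np.float64(3.274551180048514))
(array([ 0.51984685,  0.14081987, -0.37128369]), np.float64(0.5671489601035523), np.float64(0.3831938581773245))
case 0.74 176.0 309.0 1980
case 0.63 222.0 180.0 2752
stand 0.63 388.0 268.0 4642
(array([ 0.5392389 , -0.2227369 , -0.07124449]), np.float64(1.023346011038665), np.float64(0.9287233620544454))
(array([ 0.53923866, -0.22273627, -0.07112191]), np.float64(1.023361725740242), np.float64(0.9294198896515609))
(array([ 0.53923632, -0.22272138, -0.07113451]), np.float64(1.02344393301517), np.float64(0.9275037181520421))
[[0.63  0.15  0.085]
 [0.593 0.055 0.085]
 [0.406 0.128 0.085]
 [0.444 0.225 0.085]]
0.102 -111.4
0.201 158.8
0.104 68.3
0.2 -22.0
scene cam [1.747 0.102 1.242]
case 0.72 469.0 220.0 1833
case 0.63 384.0 236.0 3163
(array([ 0.51844435,  0.14413959, -0.37618834]), np.float64(0.6662679987748921), np.float64(0.5032037577188897))
(array([ 0.51844431,  0.14413997, -0.37620383]), np.float64(0.6662741481044835), np.float64(0.5031920663453451))
(array([ 0.51844609,  0.14413906, -0.37617437]), np.float64(0.6662513950008074), np.float64(0.5032299144868333))
case 0.62 431.0 320.0 4252
stand 0.55 252.0 235.0 3928
(array([ 0.52410744, -0.2235815 , -0.03595491]), np.float64(2.7076674056967764), np.float64(2.420513523650748))
(array([ 0.52445527, -0.2233012 ,  0.        ]), np.float64(2.8409757105649893), np.float64(2.2770776863983766))
(array([ 0.52409114, -0.22358316, -0.03599477]), np.float64(2.7082557329517982), np.float64(2.4185614402164854))
```

Run:
```python
from h import *
im=manip.get_image('top')
px=im['pixels'].copy()
s=5
c=cv2.resize(px[212:322,350:430],None,fx=s,fy=s,interpolation=cv2.INTER_CUBIC)
for (x,y,w,col) in((.539,-.2225,-.07,(0,0,255)),(.538,-.219,-.04,(255,0,0))):
  for L,W,z in((.248,.148,.057),(.236,.136,.045)):
    q=(proj(im,box(x,y,w,L,W,z,z)[:4])[[0,1,3,2]]+.5-[350,212])*s
    cv2.polylines(c,[q.astype(np.int32)],True,col,1)
cv2.imwrite('pics/stand.png',c)
```

```text
(no output)
```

View pics/stand.png

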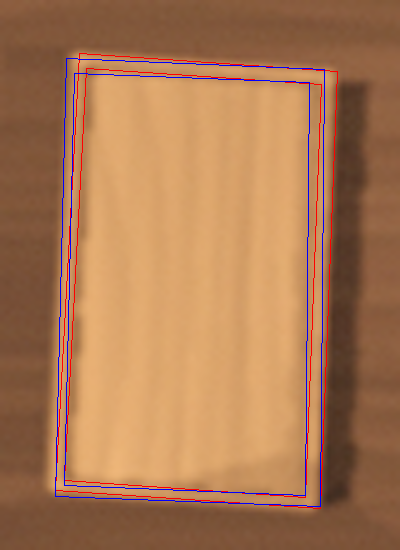

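Request:
{"api": "play_rows", "payload": {"deltas": [[-20, -32, -5, 0, 0, 0, -1], [-20, -32, -5, 0, 0, 0, -1], [-20, -32, -5, 0, 0, 0, -1], [-20, -32, -5, 0, 0, 0, -1], [-20, -32, -5, 0, 0, 0, -1], [-20, -32, -5, 0, 0, 0, -1], [-20, -32, -5, 0, 0, 0, -1], [-20, -32, -5, 0, 0, 0, -1], [-20, -32, -5, 0, 0, 0, -1], [-20, -32, -5, 0, 0, 0, -1]]}}

```text
time_s: 2.15
eef_pos: [0.4621, -0.3022, 0.2504]
ee_rot: [-0.0, 0.825, -0.565, 0.0]
contact_force: [0.4, -0.3, 0.5]
gripper_width: 0.999
```

Request:
{"api": "play_rows", "payload": {"deltas": [[-32, -18, 0, 0, 0, 0, -1], [-32, -18, 0, 0, 0, 0, -1], [-32, -18, 0, 0, 0, 0, -1], [-32, -18, 0, 0, 0, 0, -1], [-32, -18, 0, 0, 0, 0, -1], [-32, -18, 0, 0, 0, 0, -1], [-32, -18, 0, 0, 0, 0, -1], [-32, -18, 0, 0, 0, 0, -1], [-32, -18, 0, 0, 0, 0, -1], [-32, -18, 0, 0, 0, 0, -1], [-32, -18, 0, 0, 0, 0, -1], [-32, -18, 0, 0, 0, 0, -1]]}}

```text
time_s: 3.35
eef_pos: [0.5236, 0.1341, 0.2503]
ee_rot: [-0.0, 0.825, -0.565, 0.0]
contact_force: [0.9, -0.7, 0.1]
gripper_width: 0.999
```

Request:
{"api": "play_rows", "payload": {"deltas": [[0, 0, 0, 0, 0, -8.5, -1], [0, 0, 0, 0, 0, -8.5, -1], [0, 0, 0, 0, 0, -8.5, -1], [0, 0, 0, 0, 0, -8.5, -1], [0, 0, 0, 0, 0, -8.5, -1], [0, 0, 0, 0, 0, -8.5, -1], [0, 0, 0, 0, 0, -8.5, -1], [0, 0, 0, 0, 0, -8.5, -1], [0, 0, 0, 0, 0, -8.5, -1], [0, 0, 0, 0, 0, -8.5, -1], [0, 0, 0, 0, 0, -8.5, -1], [0, 0, 0, 0, 0, -8.5, -1]]}}

```text
time_s: 4.55
eef_pos: [0.5235, 0.1326, 0.2501]
ee_rot: [0.0, 0.957, 0.289, 0.0]
contact_force: [0.2, 0.9, 0.3]
gripper_width: 0.998
```

Request:
{"api": "play_rows", "payload": {"deltas": [[0, 0, 0, 0, 0, -8.5, -1], [0, 0, 0, 0, 0, -8.5, -1], [0, 0, 0, 0, 0, -8.5, -1], [0, 0, 0, 0, 0, -8.5, -1], [0, 0, 0, 0, 0, 0, -1]]}}

```text
time_s: 5.05
eef_pos: [0.5236, 0.1323, 0.2498]
ee_rot: [-0.0, 0.833, 0.553, -0.0]
contact_force: [0.6, -1.5, 0.4]
gripper_width: 1.001
```

```bash
cat >> h.py <<'E'
from scipy.spatial.transform import Rotation as Ro
def st(pr=True):
    s=manip.state(); q=s['ee_rot']; R=Ro.from_quat([q[1],q[2],q[3],q[0]]).as_matrix()
    if pr: print('t',round(float(s['time_s']),2),'p',np.round(s['eef_pos'],4),'xang',np.degrees(np.arctan2(R[1,0],R[0,0])).round(2),'zaxis',R[:,2].round(3),'F',np.round(s['contact_force'],2),'T',np.round(s['wrist_torque'],3),'w',round(float(s['gripper_width']),3),'j',np.round(s['joints'],2))
    return s,R
E
python3 - <<'E'
from h import *
s,R=st()
print(R.T@(np.array([.5205,.143,.119])-s['eef_pos'])*1000)
for n in('scene','top'):
    im=manip.get_image(n)
    for r in manip.mark_of(im,'grip'): print(n,np.round(r['at'],4),round(r['confidence'],2))
E
```

```text
t 5.05 p [0.5236 0.1323 0.2498] xang 67.2 zaxis [-0.  0. -1.] F [ 0.58 -1.47  0.39] T [ 0.016 -0.128 -0.004] w 1.001 j [ 0.22  0.49 -0.79  1.65  0.37  1.15  0.51]
[  8.60668237  -6.93929054 130.83892675]
scene [0.4187 0.3852 0.0924] 0.6
scene [0.5258 0.1408 0.1176] 0.59
scene [0.7971 0.2591 0.12  ] 0.48
top [0.7979 0.2565 0.127 ] 0.61
top [0.4235 0.3826 0.0935] 0.46
```

Request:
{"api": "play_rows", "payload": {"deltas": [[8, -4, 0, 0, 0, -1.4, -1], [0, 0, 20, 0, 0, 0, -1], [0, 0, 20, 0, 0, 0, -1], [0, 0, 20, 0, 0, 0, -1], [0, 0, 20, 0, 0, 0, -1], [0, 0, 20, 0, 0, 0, -1], [0, 0, 20, 0, 0, 0, -1], [0, 0, 11, 0, 0, 0, -1], [0, 0, 0, 0, 0, 0, -1]]}}

```text
time_s: 6.15
eef_pos: [0.5219, 0.1418, 0.1178]
ee_rot: [-0.0, 0.826, 0.564, -0.001]
contact_force: [-0.4, -0.4, -0.1]
gripper_width: 1.0
```

Run:
```python
from h import *
s,R=st()
a=manip.get_image('scene');b=manip.get_image('top')
P=proj(a,[.52,.14,.1])[0].astype(int);Q=proj(b,[.52,.14,.1])[0].astype(int)
f=lambda im,p:cv2.resize(im['pixels'][p[1]-50:p[1]+50,p[0]-50:p[0]+50],None,fx=4,fy=4,interpolation=cv2.INTER_CUBIC)
cv2.imwrite('pics/pre.png',np.hstack([f(a,P),f(b,Q)]))
```

```text
t 6.15 p [0.5219 0.1418 0.1178] xang 68.69 zaxis [-0.003 -0.001 -1.   ] F [-0.35 -0.37 -0.06] T [ 0.051 -0.159  0.01 ] w 1.0 j [ 0.14  0.64 -0.7   1.82  0.52  0.87  0.39]
```

View pics/pre.png

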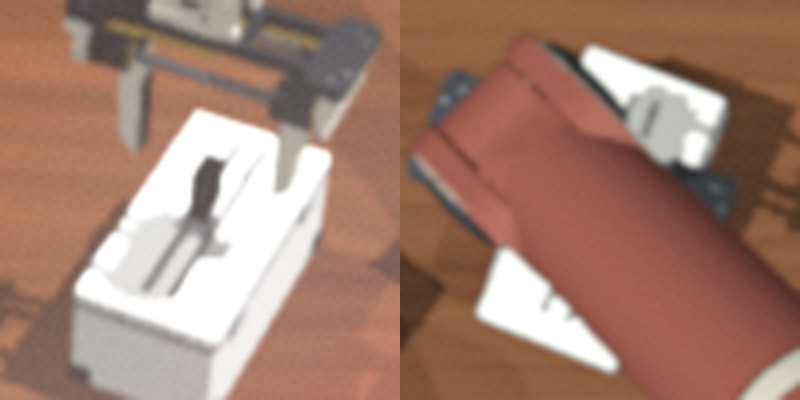

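Run:
```python
from h import *
s,R=st(False); p=s['eef_pos']
a=manip.get_image('scene')
P0=proj(a,[.52,.14,.1])[0].astype(int)
px=a['pixels'][P0[1]-50:P0[1]+50,P0[0]-50:P0[0]+50]
c=cv2.resize(px,None,fx=6,fy=6,interpolation=cv2.INTER_CUBIC)
def d(P,col):
    q=(proj(a,P)[0]+.5-P0+50)*6; cv2.circle(c,tuple(int(v) for v in q),3,col,-1); return q.round()
for sg in(-1,1): print('tip',d(p+R@[sg*.0465,0,.017],(0,0,255)))
print('mid',d(p+R@[0,0,.017],(0,0,255)), d(p+R@[0,0,-.021],(0,0,255)))
u=np.array([np.cos(-.373),np.sin(-.373)])
for sl in(-.01,0,.01):
    for z in(.1,.14): print(sl,z,d([*(np.array([.5195,.142])+sl*u),z],(0,255,0)))
cv2.imwrite('pics/pre2.png',c)
```

```text
tip [213. 274.]
tip [406. 339.]
mid [309. 306.] [315. 243.]
-0.01 0.1 [316. 291.]
-0.01 0.14 [323. 224.]
0 0.1 [308. 304.]
0 0.14 [314. 238.]
0.01 0.1 [299. 318.]
0.01 0.14 [305. 252.]
```

View pics/pre2.png

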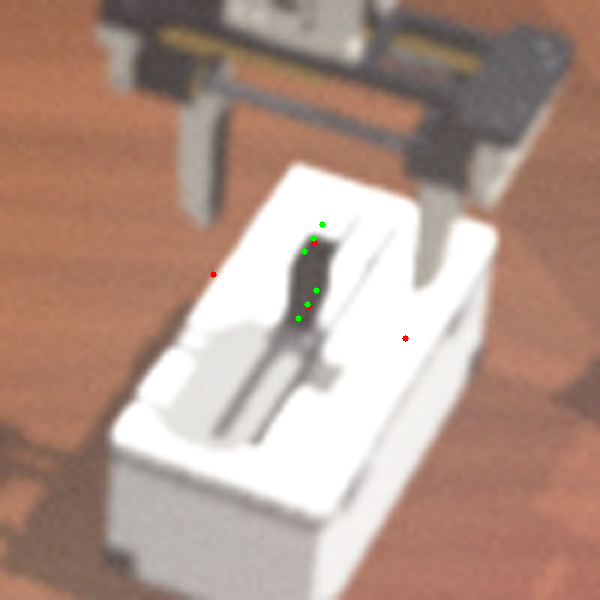

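Request:
{"api": "play_rows", "payload": {"deltas": [[0, 0, 0, 0, 0, 0, 0.2], [0, 0, 0, 0, 0, 0, 0.2], [0, 0, 0, 0, 0, 0, 0.2], [0, 0, 0, 0, 0, 0, 0.2]]}}

```text
time_s: 6.7
eef_pos: [0.523, 0.1417, 0.1193]
ee_rot: [0.0, 0.826, 0.564, 0.0]
contact_force: [0.6, -0.8, 0.5]
gripper_width: 0.706
```

```bash
cat >> h.py <<'E'
def view(name,cam='scene',at=(.52,.14,.1),hw=50,f=6,marks=True):
    s,R=st(); p=s['eef_pos']
    a=manip.get_image(cam)
    P0=proj(a,at)[0].astype(int)
    c=cv2.resize(a['pixels'][P0[1]-hw:P0[1]+hw,P0[0]-hw:P0[0]+hw],None,fx=f,fy=f,interpolation=cv2.INTER_CUBIC)
    if marks:
        for v in ([0,0,.017],[0,0,-.021]):
            q=(proj(a,p+R@np.array(v))[0]+.5-P0+hw)*f; cv2.circle(c,tuple(int(v) for v in q),3,(0,0,255),-1)
    cv2.imwrite('pics/'+name+'.png',c); return a
E
python3 -c "
from h import *
view('half')"
```

```text
t 6.7 p [0.523  0.1417 0.1193] xang 68.64 zaxis [ 0.  0. -1.] F [ 0.61 -0.82  0.51] T [ 0.018 -0.121  0.005] w 0.706 j [ 0.14  0.63 -0.7   1.82  0.52  0.87  0.39]
```

View pics/half.png

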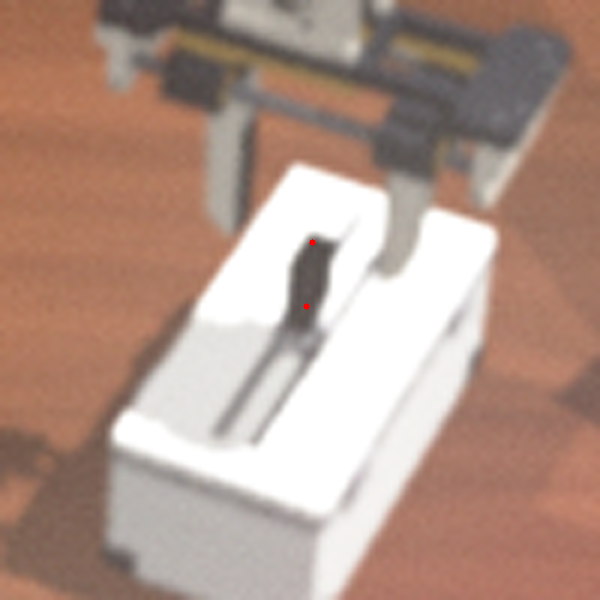

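```bash
python3 -c "
from h import *
s,R=st(False);p=s['eef_pos']
for n in('scene','top'):
    a=manip.get_image(n);P0=proj(a,[.52,.14,.16])[0].astype(int);hw=50;f=6
    c=cv2.resize(a['pixels'][P0[1]-hw:P0[1]+hw,P0[0]-hw:P0[0]+hw],None,fx=f,fy=f,interpolation=cv2.INTER_CUBIC)
    def d(v,col):
        q=(proj(a,p+R@np.array(v))[0]+.5-P0+hw)*f; cv2.circle(c,tuple(int(v) for v in q),3,col,-1)
    w=.7*.0465
    for sg in(-1,1):
        for y in(-.0075,.0075): d([sg*w,y,.017],(0,0,255)); d([sg*w,y,-.067],(255,0,0)); 
        for y in(-.0375,.0375): d([sg*.094,y,-.067],(0,255,0))
    cv2.imwrite('pics/w_%s.png'%n,c)
"
```

```text
(no output)
```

View pics/w_scene.png

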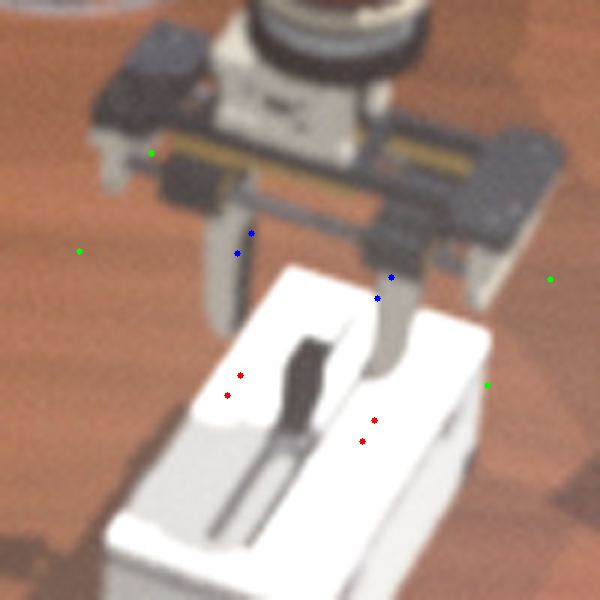

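View pics/w_top.png

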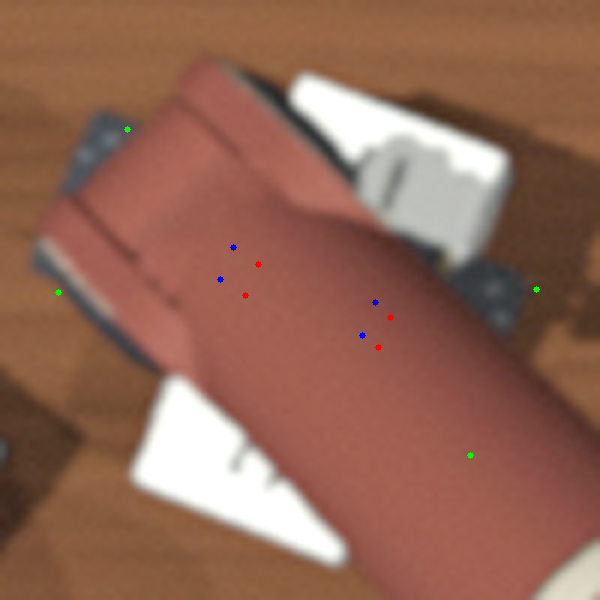

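Both views suggest the real gripper sits about 30 mm higher than the stated TCP geometry implies: the visible tips are near z≈0.13, not 0.10. Lowering 10 mm is safe under either reading, so I'll do that and then close.

Request:
{"api": "play_rows", "payload": {"deltas": [[0, 0, 5, 0, 0, 0, 0.2], [0, 0, 5, 0, 0, 0, 0.2], [0, 0, 0, 0, 0, 0, 0.2], [0, 0, 0, 0, 0, 0, 0.2], [0, 0, 0, 0, 0, 0, 0.2]]}}

```text
time_s: 7.35
eef_pos: [0.5229, 0.1418, 0.109]
ee_rot: [-0.0, 0.826, 0.564, 0.0]
contact_force: [-0.7, -0.2, -0.4]
gripper_width: 0.404
```

```bash
python3 -c "
from h import *
view('half2')"
```

```text
t 7.35 p [0.5229 0.1418 0.109 ] xang 68.65 zaxis [ 0.  0. -1.] F [-0.75 -0.15 -0.37] T [ 0.021 -0.119 -0.044] w 0.404 j [ 0.13  0.65 -0.69  1.83  0.53  0.85  0.38]
```

View pics/half2.png

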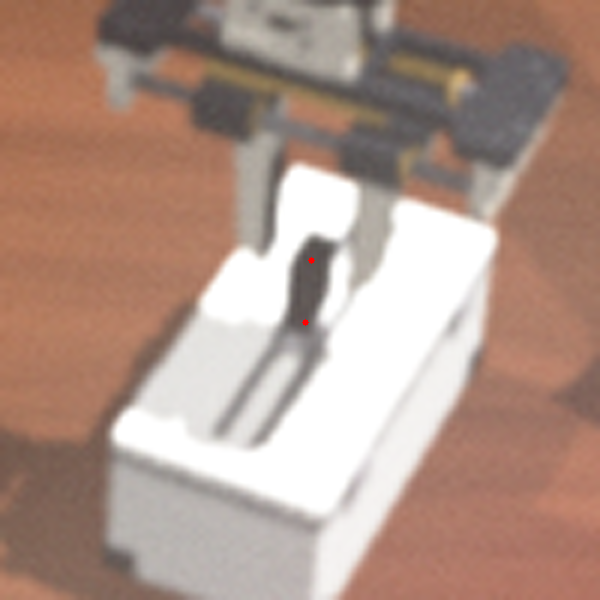

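Request:
{"api": "play_rows", "payload": {"deltas": [[0, 0, 0, 0, 0, 0, 0.6], [0, 0, 0, 0, 0, 0, 1], [0, 0, 0, 0, 0, 0, 1], [0, 0, 0, 0, 0, 0, 1], [0, 0, 0, 0, 0, 0, 1], [0, 0, 0, 0, 0, 0, 1]]}}

```text
time_s: 8.0
eef_pos: [0.523, 0.1419, 0.1091]
ee_rot: [-0.0, 0.826, 0.564, 0.0]
contact_force: [-0.5, 0.1, 0.3]
gripper_width: 0.169
```

```bash
python3 -c "
from h import *
a=view('shut')
np.save('before.npy',a['pixels'])"
```

```text
t 8.0 p [0.523  0.1419 0.1091] xang 68.64 zaxis [ 0.  0. -1.] F [-0.46  0.13  0.26] T [ 0.126 -0.14  -0.005] w 0.169 j [ 0.13  0.65 -0.69  1.83  0.53  0.85  0.38]
```

View pics/shut.png

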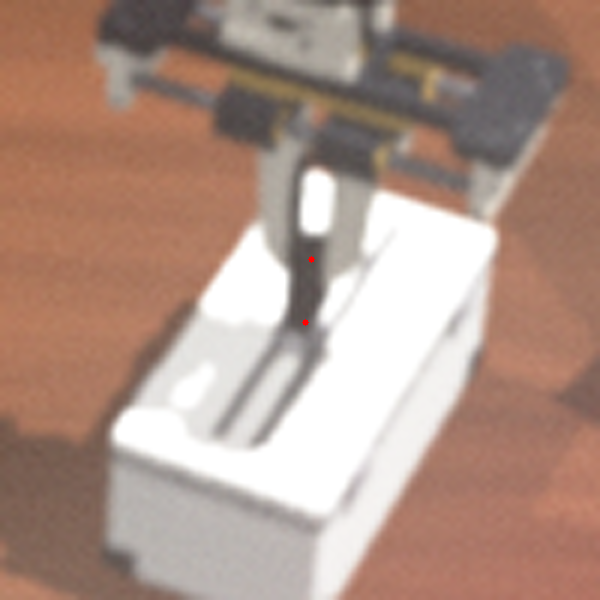

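Request:
{"api": "play_rows", "payload": {"deltas": [[0, 0, -1, 0, 0, 0, 1], [0, 0, -1, 0, 0, 0, 1], [0, 0, -1, 0, 0, 0, 1], [0, 0, -1, 0, 0, 0, 1], [0, 0, 0, 0, 0, 0, 1]]}}

```text
time_s: 8.55
eef_pos: [0.5226, 0.1412, 0.1128]
ee_rot: [0.0, 0.826, 0.564, -0.0]
contact_force: [1.5, -0.8, -5.4]
gripper_width: 0.171
```

Request:
{"api": "play_rows", "payload": {"deltas": [[0, 0, -1, 0, 0, 0, 1], [0, 0, -1, 0, 0, 0, 1], [0, 0, -1, 0, 0, 0, 1], [0, 0, -1, 0, 0, 0, 1], [0, 0, 0, 0, 0, 0, 1]]}}

```text
time_s: 9.05
eef_pos: [0.5228, 0.1418, 0.1172]
ee_rot: [-0.0, 0.826, 0.564, 0.0]
contact_force: [-1.0, 0.5, -5.0]
gripper_width: 0.167
```

```bash
cat >> h.py <<'E'
def avgF(n=10):
    F=[]
    for i in range(n):
        F.append(np.r_[manip.state()['contact_force'],manip.state()['wrist_torque']]); manip.get_image('top')
    F=np.array(F);print('F',F.mean(0).round(2),'sd',F.std(0).round(2))
E
python3 -c "
from h import *
a=view('lift1')
b=np.load('before.npy')
P0=proj(a,(.52,.14,.1))[0].astype(int);hw=50
f=lambda i:cv2.resize(i[P0[1]-hw:P0[1]+hw,P0[0]-hw:P0[0]+hw],None,fx=4,fy=4,interpolation=cv2.INTER_CUBIC)
d=cv2.absdiff(a['pixels'],b)
cv2.imwrite('pics/diff1.png',np.hstack([f(a['pixels']),cv2.convertScaleAbs(f(d),alpha=2)]))
avgF()"
```

```text
t 9.05 p [0.5228 0.1418 0.1172] xang 68.65 zaxis [ 0.  0. -1.] F [-0.98  0.48 -4.97] T [-0.068 -0.197  0.037] w 0.167 j [ 0.14  0.64 -0.7   1.83  0.52  0.87  0.39]
F [ 0.08 -0.17 -4.39 -0.01 -0.13 -0.02] sd [0.54 0.43 0.64 0.03 0.03 0.02]
```

View pics/diff1.png

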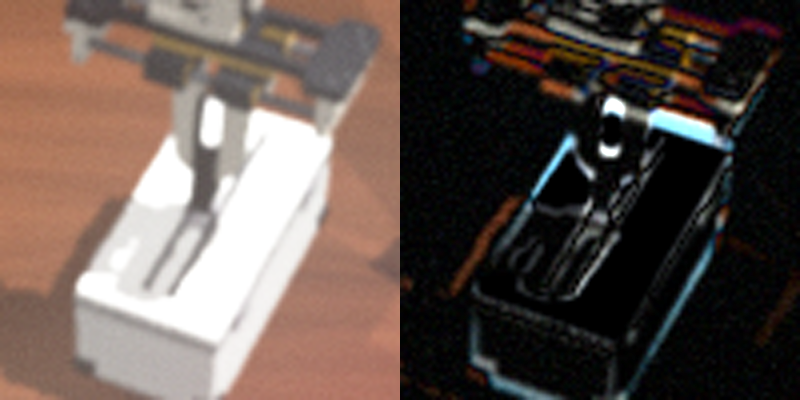

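The far end (nearest the robot) lifted and the end nearest the camera stayed down, so the heavy end is along tool +y. I'll set it down and slide the handle to about +55 mm, past balance. A second small lift there gives both weight and balance point.

Request:
{"api": "play_rows", "payload": {"deltas": [[0, 0, 2, 0, 0, 0, 1], [0, 0, 2, 0, 0, 0, 1], [0, 0, 2, 0, 0, 0, 1], [0, 0, 2, 0, 0, 0, 1], [0, 0, 0, 0, 0, 0, 1]]}}

```text
time_s: 10.1
eef_pos: [0.5229, 0.1418, 0.1091]
ee_rot: [0.0, 0.826, 0.564, 0.0]
contact_force: [-2.5, 0.0, -0.2]
gripper_width: 0.17
```

Request:
{"api": "play_rows", "payload": {"deltas": [[0, 4, 0, 0, 0, 0, 1], [0, 4, 0, 0, 0, 0, 1], [0, 4, 0, 0, 0, 0, 1], [0, 4, 0, 0, 0, 0, 1], [0, 4, 0, 0, 0, 0, 1], [0, 4, 0, 0, 0, 0, 1], [0, 0, 0, 0, 0, 0, 1]]}}

```text
time_s: 10.8
eef_pos: [0.5464, 0.1325, 0.1091]
ee_rot: [0.0, 0.826, 0.564, 0.001]
contact_force: [-1.7, -0.4, -1.2]
gripper_width: 0.169
```

```bash
cat >> h.py <<'E'
def lidfit(im,x0):
    "fit case box from network mask + bright region"
    out=[]
    for r in manip.regions_of(im,'case'):
        m=r['mask'];ys,xs=np.nonzero(m);p=proj(im,[x0[0],x0[1],.05])[0]
        if np.hypot(xs.mean()-p[0],ys.mean()-p[1])<30: out.append(m)
    return out
E
python3 -c "
from h import *
a=view('slide1')
b=np.load('before.npy')
P0=proj(a,(.52,.14,.1))[0].astype(int);hw=50
f=lambda i:cv2.resize(i[P0[1]-hw:P0[1]+hw,P0[0]-hw:P0[0]+hw],None,fx=4,fy=4,interpolation=cv2.INTER_CUBIC)
d=cv2.absdiff(a['pixels'],b)
cv2.imwrite('pics/diff2.png',np.hstack([f(a['pixels']),cv2.convertScaleAbs(f(d),alpha=2)]))
"
```

```text
t 10.8 p [0.5464 0.1325 0.1091] xang 68.6 zaxis [ 0.001  0.    -1.   ] F [-1.67 -0.44 -1.24] T [-0.094  0.033 -0.015] w 0.169 j [ 0.15  0.67 -0.69  1.78  0.54  0.88  0.42]
```

View pics/diff2.png

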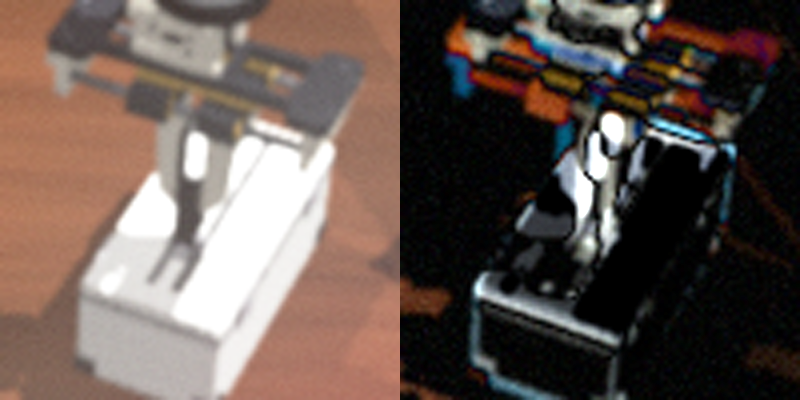

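Request:
{"api": "play_rows", "payload": {"deltas": [[0, 4, 0, 0, 0, 0, 1], [0, 4, 0, 0, 0, 0, 1], [0, 4, 0, 0, 0, 0, 1], [0, 4, 0, 0, 0, 0, 1], [0, 4, 0, 0, 0, 0, 1], [0, 4, 0, 0, 0, 0, 1], [0, 4, 0, 0, 0, 0, 1], [0, 0, 0, 0, 0, 0, 1]]}}

```text
time_s: 11.65
eef_pos: [0.5707, 0.123, 0.1091]
ee_rot: [-0.001, 0.826, 0.564, -0.001]
contact_force: [-3.9, -0.1, 3.3]
gripper_width: 0.173
```

```bash
python3 -c "
from h import *
a=view('slide2')
np.save('before2.npy',a['pixels'])
st()
u=np.array([np.cos(-.373),np.sin(-.373)])
for n in('scene','top'):
  im=manip.get_image(n)
  for r in manip.mark_of(im,'case')[:3]+manip.mark_of(im,'grip')[:3]: print(n,np.round(r['at'],4),round(r['confidence'],2))
  for m in lidfit(im,(.52,.142)): print('fit',fit(im,m,(.52,.142,-.37),.2,.1,0,.085))
avgF(6)
"
```

```text
t 11.65 p [0.5707 0.123  0.1091] xang 68.63 zaxis [-0.002  0.    -1.   ] F [-3.93 -0.09  3.32] T [-0.058  0.893  0.045] w 0.173 j [ 0.16  0.7  -0.68  1.71  0.54  0.92  0.46]
t 11.7 p [0.5707 0.123  0.1091] xang 68.66 zaxis [-0.001  0.    -1.   ] F [-4.23 -1.09  3.65] T [0.01  0.931 0.039] w 0.169 j [ 0.16  0.7  -0.68  1.71  0.54  0.92  0.46]
scene [0.7968 0.2572 0.0013] 0.98
scene [0.5123 0.1473 0.0009] 0.81
scene [0.4191 0.3785 0.0023] 0.58
scene [0.7938 0.2595 0.1213] 0.61
scene [0.4176 0.3842 0.0932] 0.51
scene [0.5724 0.1226 0.1175] 0.43
fit (array([ 0.5100108 ,  0.1476178 , -0.34083778]), np.float64(7.29916898774863), np.float64(1.2529769966129631))
top [0.4238 0.3803 0.0023] 0.97
top [ 0.7918  0.262  -0.0012] 0.76
top [0.5106 0.1486 0.0018] 0.66
top [0.4211 0.3819 0.0926] 0.48
fit (array([ 0.51205521,  0.14277474, -0.37694204]), np.float64(5.36213669668391), np.float64(0.36094578027430096))
F [-4.76 -0.4   4.54  0.04  1.25 -0.01] sd [0.51 0.67 0.54 0.02 0.03 0.02]
```

View pics/slide2.png

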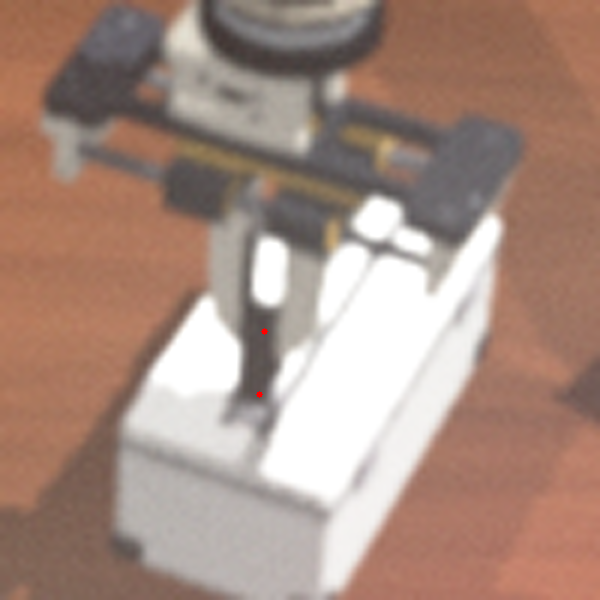

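Request:
{"api": "play_rows", "payload": {"deltas": [[0, -3, 0, 0, 0, 0, 1], [0, -3, 0, 0, 0, 0, 1], [0, -2, 0, 0, 0, 0, 1], [0, 0, 0, 0, 0, 0, 1], [0, 0, 0, 0, 0, 0, 1]]}}

```text
time_s: 12.9
eef_pos: [0.5648, 0.1253, 0.1091]
ee_rot: [0.001, 0.826, 0.564, 0.001]
contact_force: [1.1, -1.7, 0.8]
gripper_width: 0.166
```

```bash
python3 -c "
from h import *
a=view('slide3')
np.save('before2.npy',a['pixels'])
avgF(6);st()
"
```

```text
t 12.9 p [0.5648 0.1253 0.1091] xang 68.62 zaxis [ 0.002 -0.    -1.   ] F [ 1.13 -1.68  0.8 ] T [-0.454 -0.531 -0.028] w 0.166 j [ 0.16  0.69 -0.68  1.73  0.54  0.91  0.45]
F [ 1.46 -1.84  1.11 -0.46 -0.53  0.01] sd [0.28 0.7  0.73 0.02 0.03 0.02]
t 13.25 p [0.564  0.1256 0.1091] xang 68.64 zaxis [ 0. -0. -1.] F [ 1.37 -1.87  1.18] T [-0.501 -0.598  0.027] w 0.171 j [ 0.16  0.69 -0.68  1.73  0.54  0.91  0.45]
```

View pics/slide3.png

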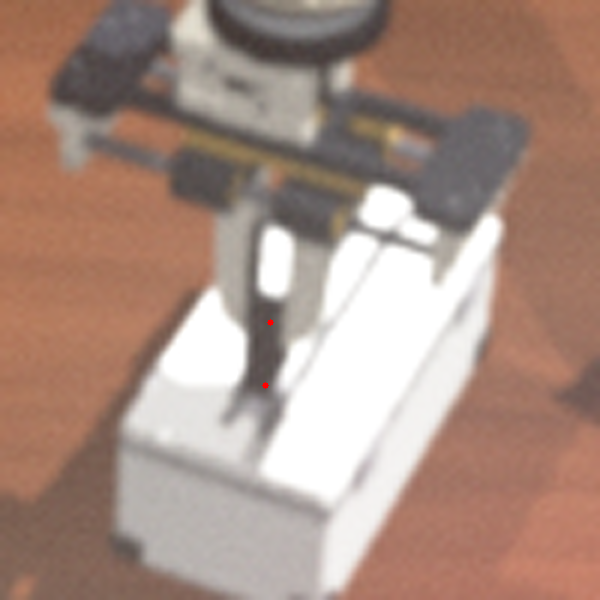

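Request:
{"api": "play_rows", "payload": {"deltas": [[0, 0, -1, 0, 0, 0, 1], [0, 0, -1, 0, 0, 0, 1], [0, 0, -1, 0, 0, 0, 1], [0, 0, -1, 0, 0, 0, 1], [0, 0, -1, 0, 0, 0, 1], [0, 0, -1, 0, 0, 0, 1], [0, 0, -1, 0, 0, 0, 1], [0, 0, -1, 0, 0, 0, 1], [0, 0, 0, 0, 0, 0, 1], [0, 0, 0, 0, 0, 0, 1]]}}

```text
time_s: 14.25
eef_pos: [0.564, 0.1256, 0.1171]
ee_rot: [0.0, 0.826, 0.564, 0.0]
contact_force: [0.6, -0.6, -6.0]
gripper_width: 0.169
```

```bash
python3 -c "
from h import *
a=view('lift2')
b=np.load('before2.npy')
P0=proj(a,(.52,.14,.1))[0].astype(int);hw=50
f=lambda i:cv2.resize(i[P0[1]-hw:P0[1]+hw,P0[0]-hw:P0[0]+hw],None,fx=4,fy=4,interpolation=cv2.INTER_CUBIC)
d=cv2.absdiff(a['pixels'],b)
cv2.imwrite('pics/diff3.png',np.hstack([f(a['pixels']),cv2.convertScaleAbs(f(d),alpha=2)]))
avgF(10)"
```

```text
t 14.25 p [0.564  0.1256 0.1171] xang 68.64 zaxis [ 0.  0. -1.] F [ 0.56 -0.59 -6.02] T [ 0.039 -0.108  0.089] w 0.169 j [ 0.16  0.68 -0.69  1.73  0.53  0.93  0.45]
F [ 0.07 -0.16 -5.58 -0.   -0.16 -0.01] sd [0.55 0.82 0.48 0.02 0.05 0.03]
```

View pics/diff3.png

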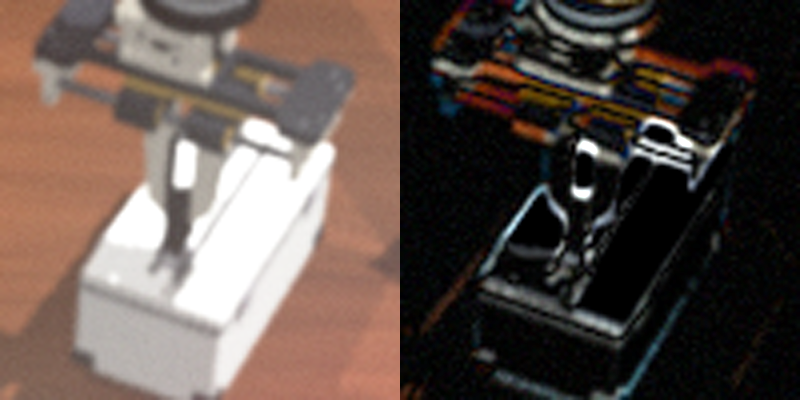

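Request:
{"api": "play_rows", "payload": {"deltas": [[0, 0, 2, 0, 0, 0, 1], [0, 0, 2, 0, 0, 0, 1], [0, 0, 2, 0, 0, 0, 1], [0, 0, 2, 0, 0, 0, 1], [0, 0, 0.5, 0, 0, 0, 1], [0, 0, 0, 0, 0, 0, 1]]}}

```text
time_s: 15.4
eef_pos: [0.5641, 0.1256, 0.1091]
ee_rot: [0.0, 0.826, 0.564, 0.0]
contact_force: [-0.9, -1.1, 0.3]
gripper_width: 0.167
```

Request:
{"api": "play_rows", "payload": {"deltas": [[0, -3, 0, 0, 0, 0, 1], [0, -3, 0, 0, 0, 0, 1], [0, -3, 0, 0, 0, 0, 1], [0, -3, 0, 0, 0, 0, 1], [0, -3, 0, 0, 0, 0, 1], [0, -3, 0, 0, 0, 0, 1], [0, -3, 0, 0, 0, 0, 1], [0, -1, 0, 0, 0, 0, 1], [0, 0, 0, 0, 0, 0, 1]]}}

```text
time_s: 16.3
eef_pos: [0.5432, 0.1339, 0.109]
ee_rot: [0.0, 0.826, 0.564, 0.0]
contact_force: [1.1, -2.9, 5.6]
gripper_width: 0.171
```

```bash
python3 -c "
from h import *
a=view('slide4')
np.save('before3.npy',a['pixels'])
st()
for n in('scene','top'):
  im=manip.get_image(n)
  for r in manip.mark_of(im,'case')[:3]+manip.mark_of(im,'grip')[:3]: print(n,np.round(r['at'],4),round(r['confidence'],2))
  for m in lidfit(im,(.52,.142)): print('fit',fit(im,m,(.52,.142,-.37),.2,.1,0,.085))
"
```

```text
t 16.3 p [0.5432 0.1339 0.109 ] xang 68.66 zaxis [ 0. -0. -1.] F [ 1.06 -2.88  5.56] T [-0.713 -0.34   0.033] w 0.171 j [ 0.14  0.67 -0.69  1.78  0.54  0.88  0.41]
t 16.35 p [0.5433 0.1339 0.109 ] xang 68.65 zaxis [ 0.  0. -1.] F [ 0.4  -2.41  5.72] T [-0.707 -0.323 -0.002] w 0.172 j [ 0.14  0.67 -0.69  1.78  0.54  0.88  0.41]
scene [0.4188 0.379  0.0027] 0.84
scene [7.959e-01 2.595e-01 3.000e-04] 0.83
scene [ 0.511   0.1481 -0.0018] 0.64
scene [ 0.4671 -0.5099  0.0009] 0.62
scene [0.7946 0.2585 0.1218] 0.51
scene [0.5432 0.1318 0.1164] 0.5
fit (array([ 0.52225548,  0.14658749, -0.39452307]), np.float64(5.452449044536041), np.float64(2.077852019913684))
top [5.108e-01 1.475e-01 1.000e-04] 0.93
top [4.229e-01 3.801e-01 1.000e-04] 0.71
top [ 0.7919  0.2606 -0.0018] 0.66
top [0.7988 0.2567 0.1264] 0.62
top [0.4219 0.3797 0.0926] 0.45
fit (array([ 0.51183355,  0.14216559, -0.40726918]), np.float64(6.133762235351804), np.float64(0.7870798723949503))
```

View pics/slide4.png

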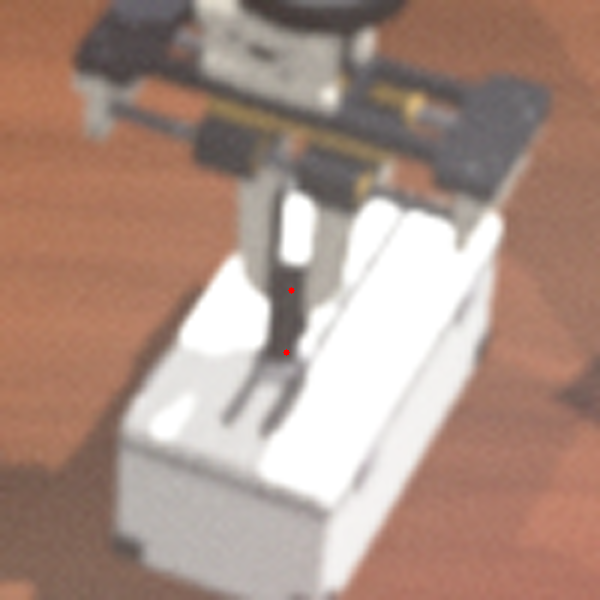

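Request:
{"api": "play_rows", "payload": {"deltas": [[0, 0, -1, 0, 0, 0, 1], [0, 0, -1, 0, 0, 0, 1], [0, 0, -1, 0, 0, 0, 1], [0, 0, -1, 0, 0, 0, 1], [0, 0, -1, 0, 0, 0, 1], [0, 0, -1, 0, 0, 0, 1], [0, 0, -1, 0, 0, 0, 1], [0, 0, -1, 0, 0, 0, 1], [0, 0, 0, 0, 0, 0, 1], [0, 0, 0, 0, 0, 0, 1]]}}

```text
time_s: 17.75
eef_pos: [0.5434, 0.1336, 0.1166]
ee_rot: [0.0, 0.826, 0.564, 0.0]
contact_force: [-0.0, -0.8, -6.2]
gripper_width: 0.168
```

```bash
python3 -c "
from h import *
a=view('lift3')
b=np.load('before3.npy')
P0=proj(a,(.52,.14,.1))[0].astype(int);hw=50
f=lambda i:cv2.resize(i[P0[1]-hw:P0[1]+hw,P0[0]-hw:P0[0]+hw],None,fx=4,fy=4,interpolation=cv2.INTER_CUBIC)
d=cv2.absdiff(a['pixels'],b)
cv2.imwrite('pics/diff4.png',np.hstack([f(a['pixels']),cv2.convertScaleAbs(f(d),alpha=2)]))
avgF(10)"
```

```text
t 17.75 p [0.5434 0.1336 0.1166] xang 68.64 zaxis [ 0.  0. -1.] F [-0.04 -0.8  -6.21] T [ 0.055 -0.138  0.012] w 0.168 j [ 0.15  0.66 -0.69  1.78  0.53  0.9   0.42]
F [-0.07 -0.04 -6.43  0.04 -0.12  0.01] sd [0.22 0.32 0.43 0.03 0.03 0.03]
```

View pics/diff4.png

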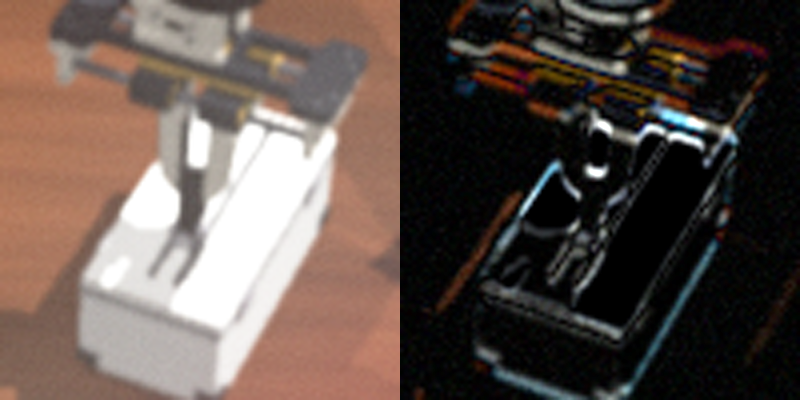

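View pics/lift3.png

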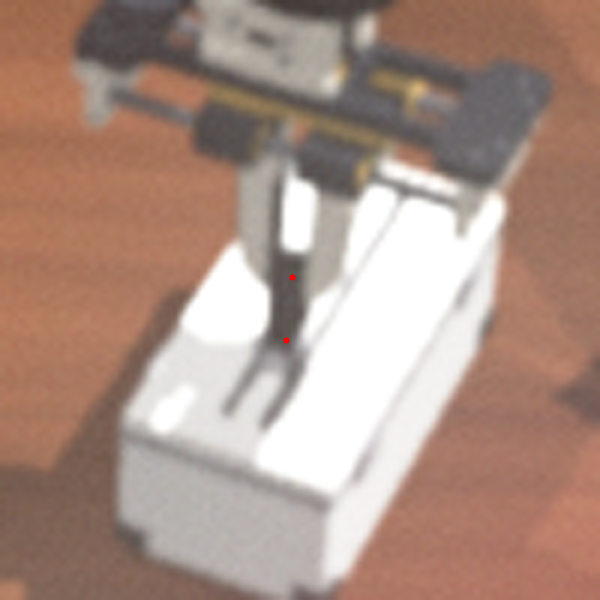

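```bash
cat >> h.py <<'E'
def flow(b,a,P,hw=5,sr=6,up=4):
    "subpixel shift of patch at world points P (list) from image b to a"
    out=[]
    for p in P:
        B=cv2.cvtColor(b,cv2.COLOR_BGR2GRAY);A=cv2.cvtColor(a,cv2.COLOR_BGR2GRAY)
        u,v=int(round(p[0])),int(round(p[1]))
        t=cv2.resize(B[v-hw:v+hw+1,u-hw:u+hw+1],None,fx=up,fy=up,interpolation=cv2.INTER_CUBIC)
        w=cv2.resize(A[v-hw-sr:v+hw+sr+1,u-hw-sr:u+hw+sr+1],None,fx=up,fy=up,interpolation=cv2.INTER_CUBIC)
        r=cv2.matchTemplate(w,t,cv2.TM_CCOEFF_NORMED);_,m,_,l=cv2.minMaxLoc(r)
        out.append((l[0]/up-sr,l[1]/up-sr,round(m,2)))
    return out
E
python3 -c "
from h import *
a=manip.get_image('scene');b=np.load('before3.npy')
bx=np.array(box(.511,.148,-.375,.2,.1,0,.085))
for lab,i in(('near-R bot',2),('near-L bot',2),):pass
names=['-u-y b','-u+y b','+u-y b','+u+y b','-u-y t','-u+y t','+u-y t','+u+y t']
p=proj(a,bx); pu=proj(a,bx+[0,0,.01])
for n,q,q2,f in zip(names,p,pu,flow(b,a['pixels'],p)): print(n,q.round(1),'10mm up=',(q2-q).round(2),'flow',f)
"
```

```text
-u-y b [383.4 217.2] 10mm up= [ 0.22 -2.51] flow (0.0, -2.0, 0.99)
-u+y b [415.3 227.9] 10mm up= [ 0.35 -2.51] flow (0.5, -3.0, 1.0)
+u-y b [354.3 261.6] 10mm up= [ 0.12 -2.51] flow (0.75, -1.75, 0.99)
+u+y b [388. 274.] 10mm up= [ 0.26 -2.5 ] flow (0.5, -1.75, 0.93)
-u-y t [385.3 195.2] 10mm up= [ 0.24 -2.69] flow (0.25, -2.25, 0.98)
-u+y t [418.4 205.9] 10mm up= [ 0.38 -2.69] flow (0.5, -3.0, 0.99)
+u-y t [355.3 239.6] 10mm up= [ 0.13 -2.7 ] flow (0.0, -1.25, 0.99)
+u+y t [390.3 252. ] 10mm up= [ 0.28 -2.7 ] flow (0.25, -1.5, 0.99)
```

Both ends are clear, with about 0.03 rad of lean towards the heavy end, and the force of 6.4 N matches the full weight. The handle is within about 2 mm of the balance point. I'll lift higher, turn and carry gently.

Request:
{"api": "play_rows", "payload": {"deltas": [[0, 0, -2, 0, 0, 0, 1], [0, 0, -4, 0, 0, 0, 1], [0, 0, -6, 0, 0, 0, 1], [0, 0, -8, 0, 0, 0, 1], [0, 0, -10, 0, 0, 0, 1], [0, 0, -10, 0, 0, 0, 1], [0, 0, -10, 0, 0, 0, 1], [0, 0, -10, 0, 0, 0, 1], [0, 0, -10, 0, 0, 0, 1], [0, 0, -8, 0, 0, 0, 1], [0, 0, -6, 0, 0, 0, 1], [0, 0, -4, 0, 0, 0, 1]]}}

```text
time_s: 19.55
eef_pos: [0.5434, 0.1337, 0.2051]
ee_rot: [0.0, 0.826, 0.564, 0.0]
contact_force: [-0.1, 0.4, -6.7]
gripper_width: 0.169
```

```bash
python3 -c "
from h import *
view('up',at=(.54,.134,.17));avgF(4)"
```

```text
t 19.55 p [0.5434 0.1337 0.2051] xang 68.65 zaxis [ 0.  0. -1.] F [-0.08  0.38 -6.68] T [ 0.067 -0.111  0.018] w 0.169 j [ 0.19  0.56 -0.76  1.67  0.43  1.08  0.5 ]
F [-0.04 -0.03 -6.19  0.05 -0.15 -0.  ] sd [0.79 0.4  0.18 0.04 0.05 0.02]
```

View pics/up.png

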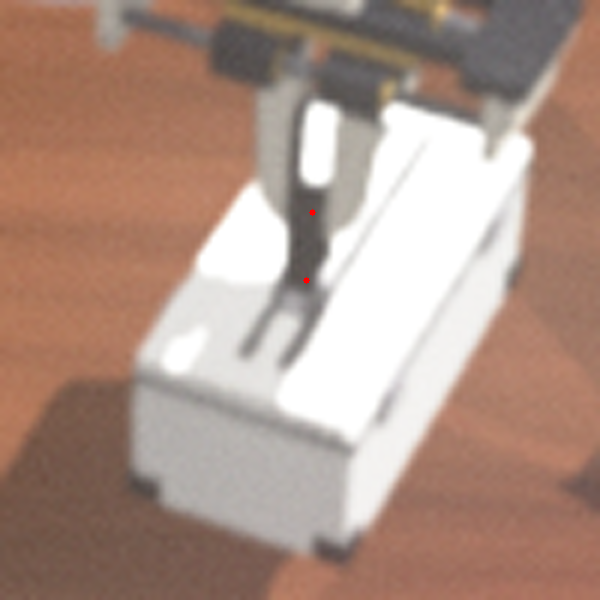

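The case hangs level and clear of the table. Next come the turn and the traverse.

Request:
{"api": "play_rows", "payload": {"deltas": [[0, 0, 0, 0, 0, -0.7, 1], [0, 0, 0, 0, 0, -1.4, 1], [0, 0, 0, 0, 0, -2.1, 1], [0, 0, 0, 0, 0, -2.5, 1], [0, 0, 0, 0, 0, -2.5, 1], [0, 0, 0, 0, 0, -2.5, 1], [0, 0, 0, 0, 0, -2.5, 1], [0, 0, 0, 0, 0, -2, 1], [0, 0, 0, 0, 0, -1.4, 1], [0, 0, 0, 0, 0, -0.9, 1], [0, 0, 0, 0, 0, 0, 1]]}}

```text
time_s: 20.9
eef_pos: [0.5434, 0.1336, 0.2044]
ee_rot: [-0.0, 0.724, 0.689, -0.0]
contact_force: [0.6, 0.5, -6.6]
gripper_width: 0.169
```

Request:
{"api": "play_rows", "payload": {"deltas": [[-3, 0.5, 0, 0, 0, 0, 1], [-6, 0.8, 0, 0, 0, 0, 1], [-9, 1.2, 0, 0, 0, 0, 1], [-12, 1.6, 0, 0, 0, 0, 1], [-15, 2, 0, 0, 0, 0, 1], [-15, 2, 0, 0, 0, 0, 1], [-15, 2, 0, 0, 0, 0, 1], [-15, 2, 0, 0, 0, 0, 1], [-15, 2, 0, 0, 0, 0, 1], [-15, 2, 0, 0, 0, 0, 1], [-15, 2, 0, 0, 0, 0, 1], [-15, 2, 0, 0, 0, 0, 1]]}}

```text
time_s: 22.1
eef_pos: [0.5561, -0.0184, 0.2045]
ee_rot: [0.0, 0.725, 0.689, 0.0]
contact_force: [0.4, 0.3, -6.5]
gripper_width: 0.168
```

Request:
{"api": "play_rows", "payload": {"deltas": [[-15, 2, 0, 0, 0, 0, 1], [-15, 2, 0, 0, 0, 0, 1], [-15, 2, 0, 0, 0, 0, 1], [-15, 2, 0, 0, 0, 0, 1], [-15, 2, 0, 0, 0, 0, 1], [-15, 2, 0, 0, 0, 0, 1], [-15, 2, 0, 0, 0, 0, 1], [-15, 2, 0, 0, 0, 0, 1], [-15, 2, 0, 0, 0, 0, 1], [-15, 2, 0, 0, 0, 0, 1], [-12, 1.6, 0, 0, 0, 0, 1], [-9, 1.2, 0, 0, 0, 0, 1]]}}

```text
time_s: 23.3
eef_pos: [0.5702, -0.1908, 0.2043]
ee_rot: [0.0, 0.725, 0.689, -0.0]
contact_force: [0.1, -0.2, -6.1]
gripper_width: 0.17
```

Request:
{"api": "play_rows", "payload": {"deltas": [[-8, 1, 0, 0, 0, 0, 1], [-6, 1, 0, 0, 0, 0, 1], [-3, 0.5, 0, 0, 0, 0, 1], [0, 0, 0, 0, 0, 0, 1], [0, 0, 0, 0, 0, 0, 1], [0, 0, 0, 0, 0, 0, 1]]}}

```text
time_s: 23.9
eef_pos: [0.5719, -0.2053, 0.2046]
ee_rot: [-0.0, 0.724, 0.69, 0.0]
contact_force: [0.5, 0.6, -6.0]
gripper_width: 0.17
```

```bash
cat >> h.py <<'E'
def over(name,x,y,yaw,zc,cam='scene',hw=60,f=5):
    a=manip.get_image(cam)
    P0=proj(a,(.54,-.22,.1))[0].astype(int)
    c=cv2.resize(a['pixels'][P0[1]-hw:P0[1]+hw,P0[0]-hw:P0[0]+hw],None,fx=f,fy=f,interpolation=cv2.INTER_CUBIC)
    def poly(B,col):
        q=((proj(a,B)+.5-P0+hw)*f).astype(np.int32); cv2.polylines(c,[q[[0,1,3,2]]],True,col,1)
    poly(box(.5385,-.221,-.05,.248,.148,.057,.057)[:4],(255,0,0))
    poly(box(x,y,yaw,.2,.1,zc,zc)[:4],(0,255,0)); poly(box(x,y,yaw,.2,.1,zc+.085,zc+.085)[:4],(0,255,0))
    cv2.imwrite('pics/'+name+'.png',c); return a
E
python3 -c "
from h import *
s,R=st();avgF(3)
yaw=np.arctan2(R[1,0],R[0,0])-np.pi/2
u=np.array([np.cos(yaw),np.sin(yaw)]);c=s['eef_pos'][:2]-.035*u
print('case est',c,yaw)
over('ov_s',*c,yaw,s['eef_pos'][2]-.109)
over('ov_t',*c,yaw,s['eef_pos'][2]-.109,cam='top')
"
```

```text
t 23.9 p [ 0.5719 -0.2053  0.2046] xang 87.22 zaxis [ 0.     0.001 -1.   ] F [ 0.46  0.59 -5.99] T [ 0.097 -0.137 -0.001] w 0.17 j [ 0.79  0.67 -0.85  1.53  0.53  1.18  1.37]
F [ 0.09  0.18 -6.34  0.06 -0.15  0.01] sd [0.33 0.37 0.25 0.03 0.01 0.02]
case est [ 0.53698089 -0.20357181] -0.04849607717876503
```

View pics/ov_s.png

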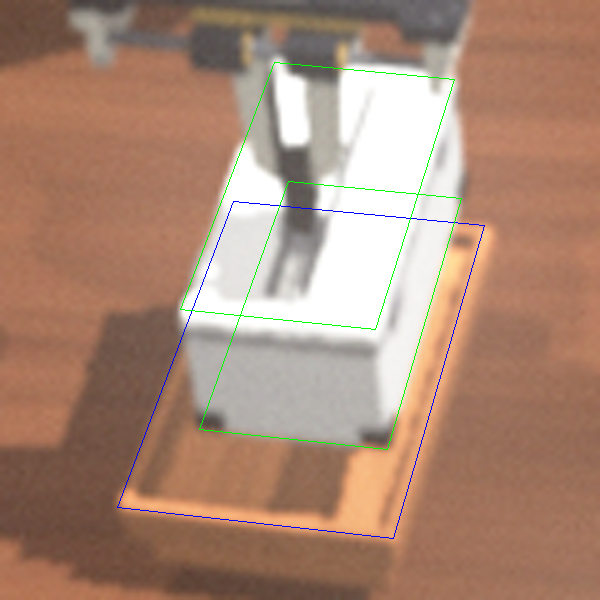

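View pics/ov_t.png

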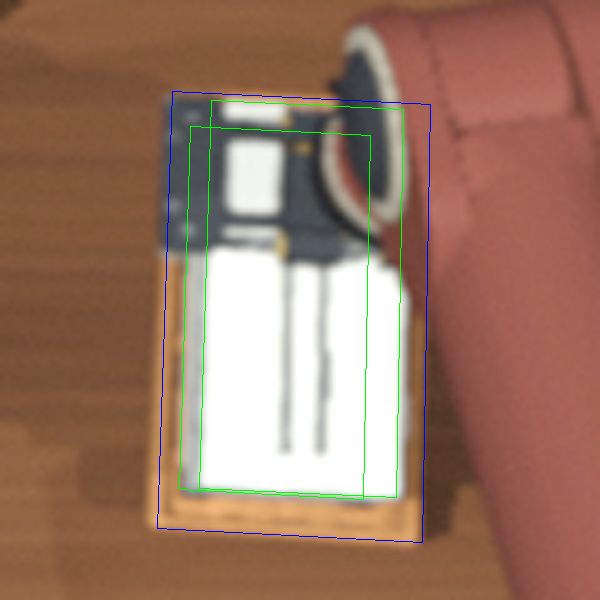

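Request:
{"api": "play_rows", "payload": {"deltas": [[-3, 0.4, 0, 0, 0, 0, 1], [-5, 0.8, 0, 0, 0, 0, 1], [-5, 0.8, 0, 0, 0, 0, 1], [-3, 0.4, 0, 0, 0, 0, 1], [-1.5, 0, 0, 0, 0, 0, 1], [0, 0, 3, 0, 0, 0, 1], [0, 0, 5, 0, 0, 0, 1], [0, 0, 6, 0, 0, 0, 1], [0, 0, 6, 0, 0, 0, 1], [0, 0, 5, 0, 0, 0, 1], [0, 0, 3, 0, 0, 0, 1], [0, 0, 0, 0, 0, 0, 1]]}}

```text
time_s: 25.35
eef_pos: [0.5731, -0.2237, 0.1758]
ee_rot: [-0.001, 0.724, 0.689, -0.0]
contact_force: [-0.6, -0.2, -6.3]
gripper_width: 0.17
```

```bash
python3 -c "
from h import *
s,R=st()
yaw=np.arctan2(R[1,0],R[0,0])-np.pi/2
u=np.array([np.cos(yaw),np.sin(yaw)]);c=s['eef_pos'][:2]-.035*u
print('case est',c,yaw)
over('ov_s2',*c,yaw,s['eef_pos'][2]-.109)
over('ov_t2',*c,yaw,s['eef_pos'][2]-.109,cam='top')
im=np.hstack([cv2.imread('pics/ov_s2.png')[:,100:500],cv2.imread('pics/ov_t2.png')[:,100:500]]);cv2.imwrite('pics/ov2.png',im)
"
```

```text
t 25.35 p [ 0.5731 -0.2237  0.1758] xang 87.15 zaxis [-0.001  0.    -1.   ] F [-0.56 -0.23 -6.25] T [ 0.089 -0.155 -0.033] w 0.17 j [ 0.8   0.71 -0.83  1.55  0.55  1.14  1.37]
case est [ 0.53811615 -0.22196571] -0.04968524280321751
```

View pics/ov2.png

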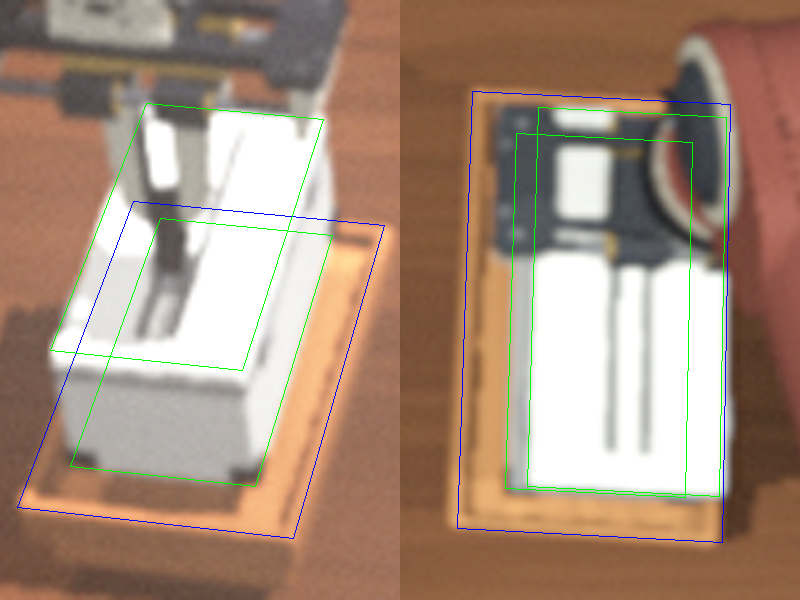

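Request:
{"api": "play_rows", "payload": {"deltas": [[2, 0, 0, 0, 0, 0, 1], [2.5, 0, 0, 0, 0, 0, 1], [0, 0, 3, 0, 0, 0, 1], [0, 0, 4, 0, 0, 0, 1], [0, 0, 4, 0, 0, 0, 1], [0, 0, 2, 0, 0, 0, 1], [0, 0, 1, 0, 0, 0, 1], [0, 0, 1, 0, 0, 0, 1], [0, 0, 1, 0, 0, 0, 1], [0, 0, 0, 0, 0, 0, 1]]}}

```text
time_s: 26.45
eef_pos: [0.5736, -0.2193, 0.1604]
ee_rot: [-0.0, 0.724, 0.689, 0.0]
contact_force: [-0.5, -0.3, -5.9]
gripper_width: 0.168
```

Request:
{"api": "play_rows", "payload": {"deltas": [[0, 0, 1, 0, 0, 0, 1], [0, 0, 1, 0, 0, 0, 1], [0, 0, 1, 0, 0, 0, 1], [0, 0, 0, 0, 0, 0, 1]]}}

```text
time_s: 26.85
eef_pos: [0.5735, -0.2193, 0.1573]
ee_rot: [-0.0, 0.724, 0.689, -0.0]
contact_force: [0.0, -0.4, -7.0]
gripper_width: 0.169
```

```bash
python3 -c "
from h import *
s,R=st()
yaw=np.arctan2(R[1,0],R[0,0])-np.pi/2
u=np.array([np.cos(yaw),np.sin(yaw)]);c=s['eef_pos'][:2]-.035*u
print('case est',c,yaw)
over('ov_s2',*c,yaw,s['eef_pos'][2]-.109)
over('ov_t2',*c,yaw,s['eef_pos'][2]-.109,cam='top')
im=np.hstack([cv2.imread('pics/ov_s2.png')[:,100:500],cv2.imread('pics/ov_t2.png')[:,100:500]]);cv2.imwrite('pics/ov3.png',im)
avgF(3)
"
```

```text
t 26.85 p [ 0.5735 -0.2193  0.1573] xang 87.15 zaxis [-0.  0. -1.] F [ 0.03 -0.42 -7.04] T [ 0.059 -0.13   0.01 ] w 0.169 j [ 0.79  0.72 -0.82  1.57  0.57  1.1   1.35]
case est [ 0.53853354 -0.21751067] -0.049743575239450166
F [ 0.03 -0.17 -6.26  0.05 -0.13  0.  ] sd [0.45 0.34 0.23 0.05 0.04 0.03]
```

View pics/ov3.png

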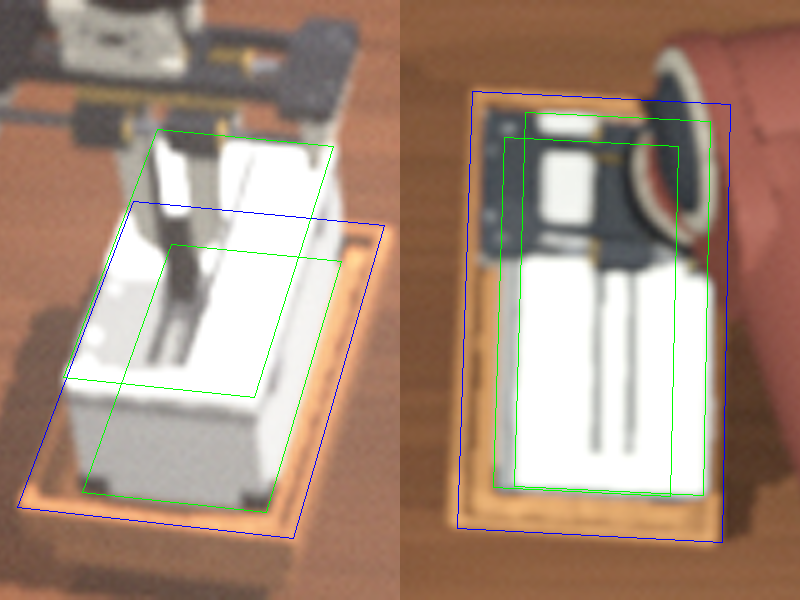

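Request:
{"api": "play_rows", "payload": {"deltas": [[0, 0, 1, 0, 0, 0, 1], [0, 0, 1, 0, 0, 0, 1], [0, 0, 0, 0, 0, 0, 1]]}}

```text
time_s: 27.4
eef_pos: [0.5731, -0.2191, 0.1555]
ee_rot: [-0.0, 0.724, 0.689, -0.0]
contact_force: [-1.3, 0.3, -4.1]
gripper_width: 0.169
```

Request:
{"api": "play_rows", "payload": {"deltas": [[0, 0, 1, 0, 0, 0, 1], [0, 0, 0, 0, 0, 0, 1], [0, 0, 0, 0, 0, 0, 1]]}}

```text
time_s: 27.7
eef_pos: [0.5735, -0.2191, 0.1546]
ee_rot: [-0.0, 0.724, 0.689, -0.0]
contact_force: [-2.1, 1.1, -2.7]
gripper_width: 0.165
```

Request:
{"api": "play_rows", "payload": {"deltas": [[0, 0, 1, 0, 0, 0, 1], [0, 0, 0, 0, 0, 0, 1], [0, 0, 0, 0, 0, 0, 1]]}}

```text
time_s: 28.0
eef_pos: [0.5742, -0.2191, 0.1541]
ee_rot: [0.001, 0.724, 0.689, 0.001]
contact_force: [-1.6, 0.9, 0.5]
gripper_width: 0.169
```

```bash
python3 -c "
from h import *
s,R=st()
avgF(3)
over('ov_s2',.5385,-.2175,-.05,.045)
over('ov_t2',.5385,-.2175,-.05,.045,cam='top')
im=np.hstack([cv2.imread('pics/ov_s2.png')[:,100:500],cv2.imread('pics/ov_t2.png')[:,100:500]]);cv2.imwrite('pics/ov4.png',im)
"
```

```text
t 28.0 p [ 0.5742 -0.2191  0.1541] xang 87.15 zaxis [ 0.001 -0.    -1.   ] F [-1.61  0.88  0.46] T [ 0.223  0.357 -0.019] w 0.169 j [ 0.79  0.73 -0.81  1.58  0.58  1.09  1.35]
F [-1.64  0.91  0.48  0.2   0.37  0.01] sd [0.25 0.16 0.08 0.02 0.01 0.03]
```

View pics/ov4.png

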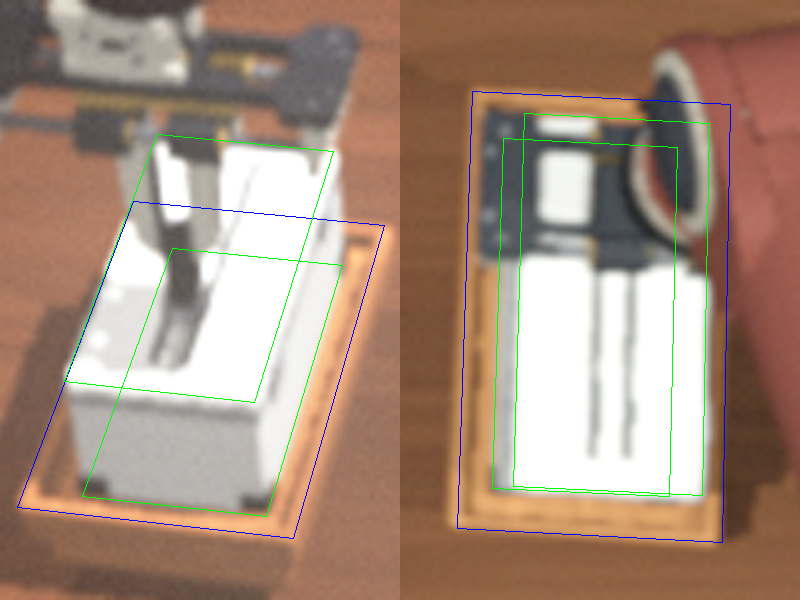

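Seated: the TCP is exactly 45 mm above its table-neutral height, and the vertical force is about 0. Releasing and retreating straight up.

Request:
{"api": "play_rows", "payload": {"deltas": [[0, 0, 0, 0, 0, 0, 0.5], [0, 0, 0, 0, 0, 0, 0.2], [0, 0, 0, 0, 0, 0, 0], [0, 0, 0, 0, 0, 0, 0], [0, 0, 0, 0, 0, 0, 0], [0, 0, -8, 0, 0, 0, 0], [0, 0, -15, 0, 0, 0, 0], [0, 0, -20, 0, 0, 0, 0], [0, 0, -20, 0, 0, 0, 0], [0, 0, -20, 0, 0, 0, 0], [0, 0, -20, 0, 0, 0, 0], [0, 0, -20, 0, 0, 0, 0]]}}

```text
time_s: 29.45
eef_pos: [0.5739, -0.219, 0.279]
ee_rot: [0.001, 0.724, 0.689, 0.001]
contact_force: [0.3, 0.3, -0.4]
gripper_width: 0.501
```

Request:
{"api": "play_rows", "payload": {"deltas": [[25, -10, 0, 0, 0, 0, 0], [30, -10, 0, 0, 0, 0, 0], [30, -10, 0, 0, 0, 0, 0], [30, -10, 0, 0, 0, 0, 0], [30, 0, 0, 0, 0, 0, 0], [25, 0, 0, 0, 0, 0, 0], [0, 0, 0, 0, 0, 0, 0]]}}

```text
time_s: 30.15
eef_pos: [0.5422, -0.0421, 0.2788]
ee_rot: [0.0, 0.722, 0.692, 0.002]
contact_force: [0.2, -0.1, -0.3]
gripper_width: 0.5
```

```bash
python3 -c "
from h import *
s,R=st()
for n in('scene','top'):
  im=over('fin_'+n,.5385,-.2175,-.05,.045,cam=n)
  save(im,'full_'+n)
  for q in('case','stand','bowl','mug','cleaver'):
    for r in manip.mark_of(im,q): print(n,q,np.round(r['at'],3),round(r['confidence'],2))
  for r in manip.regions_of(im,'case'):
    m=r['mask'];ys,xs=np.nonzero(m);p=proj(im,[.5385,-.2175,.09])[0]
    if np.hypot(xs.mean()-p[0],ys.mean()-p[1])<30: print('fit',fit(im,m,(.5385,-.2175,-.05),.2,.1,.045,.13))
im=np.hstack([cv2.imread('pics/fin_scene.png')[:,100:500],cv2.imread('pics/fin_top.png')[:,100:500]]);cv2.imwrite('pics/fin.png',im)
"
```

```text
t 30.15 p [ 0.5422 -0.0421  0.2788] xang 87.63 zaxis [ 0.003  0.002 -1.   ] F [ 0.18 -0.05 -0.34] T [-0.032 -0.107  0.007] w 0.5 j [ 0.61  0.5  -0.92  1.6   0.41  1.25  1.16]
scene case [0.416 0.378 0.003] 0.94
scene case [0.796 0.259 0.001] 0.92
scene case [ 0.536 -0.217  0.045] 0.67
scene stand [ 0.537 -0.22  -0.   ] 0.63
scene bowl [0.769 0.025 0.   ] 0.89
scene mug [ 0.471 -0.512  0.   ] 0.67
scene cleaver [0.54  0.495 0.001] 0.79
fit (array([ 0.59871829, -0.16768502,  0.27281225]), np.float64(3.3447708490489574), np.float64(2.1226413909892585))
fit (array([ 0.53694798, -0.21626101, -0.04677498]), np.float64(0.7986049549833643), np.float64(0.6741870257984233))
top case [ 0.792  0.259 -0.003] 0.97
top case [ 0.537 -0.215  0.046] 0.59
top case [0.424 0.379 0.001] 0.58
top bowl [ 0.77   0.016 -0.004] 0.77
top mug [ 0.464 -0.511  0.003] 0.79
top cleaver [0.539 0.492 0.003] 0.6
fit (array([ 0.53634553, -0.22004242, -0.0697359 ]), np.float64(8.084097704434994), np.float64(1.032942370330829))
```

View pics/fin.png

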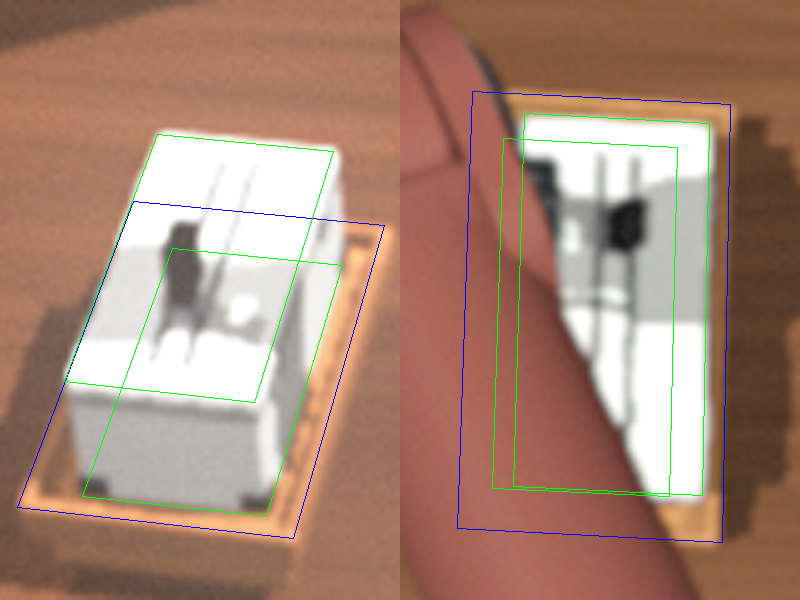

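View pics/full_scene.png

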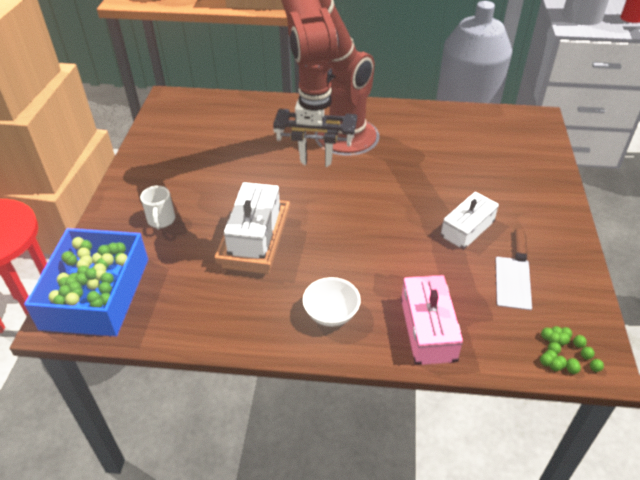

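```bash
python3 -c "
from h import *
st();print(manip.sign_off())"
```

```text
t 30.85 p [ 0.5422 -0.0476  0.2764] xang 87.14 zaxis [-0.  0. -1.] F [0.25 0.31 0.52] T [ 0.031 -0.127 -0.022] w 0.498 j [ 0.62  0.51 -0.91  1.6   0.42  1.25  1.16]
the job is handed in; nothing more can be done
None
```

The large white case is on the stand, flat inside the rim and released. I handed the job in at about 31 s, with the gripper clear of everything.

- **Balance:** Two small trial lifts showed the heavy end is the one facing the scene camera. Their forces gave a weight of about 6.5 N with the balance point about 34 mm from the middle. I slid the handle to about 35 mm. Lifted clear there, the case leaned about 0.03 rad (under 2°), and in the trial lifts I estimate at most about 5°.
- **Placement:** The networks put the case's underside at z ≈ 0.045 m and its centre within 4 mm of the stand's centre. The scene-camera outline fit agrees, with yaw matching the stand's. The bowl, mug and cleaver read where they were, within the networks' error.

**Checks that disagreed:**
- The fingertips appeared about 30 mm higher in the pictures than the stated tool geometry. I gripped at a height safe under either reading, and the grip held.
- While sliding, the handle reached what looks like its end stop, and the case had crept about 9 mm by then; I measured its position again before lifting.
- The last top-view outline fit was poor because the arm hid part of the case, and one of the two scene outlines was a false one, which I ignored.

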